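# Put the garment-care tools away in their tray

### The job

Tidy the laundry counter: lay the clothes brush (bristles down), the stain scraper that was left lying across the bamboo tray, and the wooden sweater comb each in the compartment of the tray that is shaped for it, flat and fully down on the compartment floor. Lower them into place rather than dropping them, and leave every other thing on the counter where it stands.

Things in the scene. Friction and masses are not known exactly. Their poses are not given: they have to be found in the camera images.
- tray: Light bamboo tray with grey felt-lined compartments, fixed to the counter, any yaw: 310 (its x) x 138 (its y) x 20 mm high; origin under its centre, on the counter. Three flat-floored compartments are sunk in its flat top (z 20 mm), each about 5 mm wider than its tool all round, with a wide and a narrow bay, so that the tool fits one way round only.
- brush_place (a point): Where the seated brush's origin belongs: on its compartment's floor, at (-50, -34, 4) mm in the tray's frame (axes as the tray's). Compartment 16 mm deep: wide bay x -145 to -40, y -59 to -9, narrow bay x -40 to 45, y -49 to -19 (tray frame). The head points to the tray's -x: brush yaw = tray yaw + pi.
- scraper_place (a point): Where the seated scraper's origin belongs: on its compartment's floor, at (-45, 29, 10) mm in the tray's frame (axes as the tray's). Compartment 10 mm deep: wide bay x -30 to 45, y -1 to 59, narrow bay x -135 to -30, y 13 to 45 (tray frame). The blade points to the tray's +x: scraper yaw = tray yaw.
- comb_place (a point): Where the seated comb's origin belongs: on its compartment's floor, at (100, 0, 10) mm in the tray's frame (axes as the tray's). Compartment 10 mm deep: wide bay x 55 to 145, y 26.5 to 58.5, narrow bay x 86 to 114, y -58.5 to 26.5 (tray frame). The crossbar points to the tray's +y: comb yaw = tray yaw + pi/2.
- brush: Wooden clothes brush, bristles down on the counter left or right of the tray, any yaw; 180 mm long along its x, 30 tall, 80 to 150 g. Origin at mid-length on its underside. Head x -5 to 90, 40 wide, wood z 10 to 30 over black bristles 34 wide; handle x -90 to -5, 20 wide, z 10 to 28. Weight centred near x 20: grasp the head's 40 mm width at x 25.
- brush_head (a point): Middle of the brush head's underside, at x = 42.5 mm on the brush.
- scraper: Stain scraper, 170 mm long along its x, lying flat across the tray's top (underside at tray z 20 mm), 70 to 140 g. Origin at mid-length on its underside. Wooden handle x -85 to 20, 22 wide, 20 tall; steel blade x 20 to 85, 50 wide, 3 thick, level with the underside. Weight centred within 10 mm of the origin: grasp the handle near x 0.
- scraper_blade (a point): Middle of the blade's underside, at x = 52.5 mm on the scraper.
- comb: T-shaped wooden sweater comb with short steel teeth, flat on the counter on the side where the brush is not, any yaw; 107 mm long along its x, 20 tall throughout, 50 to 100 g. Origin at mid-length on its underside. Crossbar x 31.5 to 53.5, 80 long in y; handle x -53.5 to 31.5, 18 wide. Weight centred near x 18: grasp the handle near x 10.
- comb_head (a point): Middle of the crossbar's underside, at x = 42.5 mm on the comb.
- bottle: White detergent bottle, 60 mm across, 160 tall, standing close beside the brush on its -y side (its axis 78 to 90 mm off the brush's axis, anywhere from mid-length to the handle's end); origin under its centre. A bystander.
- peg_a: Wooden clothes peg, 72 x 10 x 12 mm, lying beside the brush's handle (about 30 mm from its surface, on the brush's +y side); origin at the centre of its underside. A bystander.
- cup: White measuring cup, 60 mm across, 55 tall, open at the top, beside the comb's handle on its +y side, its axis 70 to 80 mm off; origin under its centre. A bystander.
- peg_b: Another clothes peg, 72 x 10 x 12 mm, lying in front of the comb's crossbar, about 20 mm from it; origin at the centre of its underside. A bystander.
- soap: White soap bar, 55 x 85 x 28 mm, on the counter 20 to 45 mm beyond the tray's +y long side; origin at the centre of its underside. A bystander.
- spool: Thread spool, 38 mm across, 55 tall, standing on the counter beside the tray's -y long side, about 25 to 40 mm from it; origin under its centre. A bystander.
- spray: Aluminium spray can, 52 mm across, 170 tall, standing beyond the tray to the left or right; origin under its centre. A bystander.
- jar: White jar with a grey lid, 68 mm across, 90 tall, standing beyond the tray on the other side from the spray can; origin under its centre. A bystander.
Not all that is in view belongs to the job. Leave any purple look-alike of the brush alone. Leave any orange look-alike of the scraper alone.

How it is judged:
At the end, for the whole second after the job is handed in: Each tool lies at rest in its own compartment the right way round: origin within 9 mm and head, blade or crossbar within 10 mm of its place on both tray axes, underside within 4 mm of the floor, level within 0.06 rad; every bystander is within 30 mm of its start (x of brush in the frame of tray between -0.059 and -0.041 m and y of brush in the frame of tray between -0.043 and -0.025 m and x of brush_head in the frame of tray between -0.1025 and -0.0825 m and y of brush_head in the frame of tray between -0.044 and -0.024 m and z of brush in the frame of brush_place between -0.004 and 0.004 m and angle between each of brush, scraper, comb's own z axis and vertical below 0.06 rad and linear speed of each of brush, scraper, comb below 0.02 m/s and x of scraper in the frame of tray between -0.054 and -0.036 m and y of scraper in the frame of tray between 0.02 and 0.038 m and x of scraper_blade in the frame of tray between -0.0025 and 0.0175 m and y of scraper_blade in the frame of tray between 0.019 and 0.039 m and z of scraper in the frame of scraper_place between -0.004 and 0.004 m and x of comb in the frame of tray between 0.091 and 0.109 m and y of comb in the frame of tray between -0.009 and 0.009 m and x of comb_head in the frame of tray between 0.09 and 0.11 m and y of comb_head in the frame of tray between 0.0325 and 0.0525 m and z of comb in the frame of comb_place between -0.004 and 0.004 m and distance of each of bottle, spray, jar, cup, soap, spool, peg_a, peg_b from where it was at the start of the episode below 0.03 m); the robot touches nothing.
It fails at once if a tool is dropped (falls free of the fingers at over 0.7 m/s, a drop of about 25 mm) ((linear speed of brush above 0.7 m/s and contact force between brush and the fingers below 0.05 N) or (linear speed of scraper above 0.7 m/s and contact force between scraper and the fingers below 0.05 N) or (linear speed of comb above 0.7 m/s and contact force between comb and the fingers below 0.05 N)).
It fails at once if another thing on the counter is pushed more than 30 mm from its place, or a standing one knocked over ((distance of bottle from where it was at the start of the episode above 0.03 m or angle between bottle's own z axis and vertical above 0.5 rad) or (distance of spray from where it was at the start of the episode above 0.03 m or angle between spray's own z axis and vertical above 0.5 rad) or (distance of jar from where it was at the start of the episode above 0.03 m or angle between jar's own z axis and vertical above 0.5 rad) or (distance of cup from where it was at the start of the episode above 0.03 m or angle between cup's own z axis and vertical above 0.5 rad) or distance of any of soap, peg_a, peg_b from where it was at the start of the episode above 0.03 m or (distance of spool from where it was at the start of the episode above 0.03 m or angle between spool's own z axis and vertical above 0.5 rad)).
It also fails if it takes over 72 s, if anything falls off the work surface, if the arm or the gripper's body presses on something with over 40 N, if the wrist force passes 120 N, or if a joint passes its speed limit or range.

### The arm

A 6-joint arm with a two-finger parallel gripper is mounted at the origin on the work surface. World frame = base frame: x ahead of the robot, y to its left, z up, the work surface at z = 0. Lengths are in m, angles in rad, forces in N, time in s.
With the tool pointing down it reaches from about 0.275 to 0.825 m from the base axis. Payload 4.9 kg.
Tool frame: the origin (TCP) lies midway between the tips of the shut fingers; the grasp point (between the pads) lies 19 mm behind it; z points along the fingers, y is the line along which they close (so a half turn about z gives the same grasp; the last joint's range is limited). The gripper opens to 85 mm and grips with 20 to 120 N. Pads are 22 mm wide; open, the fingers measure 114 mm over their backs; the gripper's body (76 mm by 85 mm) begins 54 mm behind the grasp point. The pads swing forward as they close: fully open they stand 13 mm farther back than shut.
Start: joints at [1.162, 0.326, -0.193, 1.052, 0, 1.437], TCP at [0.149, 0.529, 0.209] pointing down, gripper open.
Joint ranges: [-2.65, 2.65], [-0.97, 1.79], [-1.3, 1.35], [-1.93, 2.1], [-1.47, 1.37], [-3.14, 3.14]. Speed limits (rad/s): [2.57, 2.57, 3.14, 3.14, 3.14, 3.14].

### API

Orientations are given as a 3x3 rotation matrix whose columns are the frame's x, y, z axes.
In Python, from plant import bot gives the robot as it stands. The module is installed in compiled form; this text tells all that it offers.
- The arm moves only by the tool step_arm, never from a script. Its argument "motion" is one flat list of numbers, 6 for each row, row after row: the shift along the world's x, y, z normalised to -1 to 1, where 1 is 0.2 m, then the turn, a rotation vector about the world's x, y, z normalised to -1 to 1, where 1 is 0.12 rad. In form: [x, y, z, rx, ry, rz, x, y, z, rx, ry, rz, ...]. A call has exactly 8 rows; each row shifts and turns the commanded pose from where the row before left it; what a row does not reach is not made up. A row lasts 1/12 s, in which the tool goes at most 41.7 mm and 7.16 degrees, less where a joint would pass 70% of its speed; a pose out of reach is approached as far as the arm can. A call with a number of a shift or a turn outside -1 to 1 is refused whole. A call with a gripper value outside its range is refused whole. "gripper" is the closure, from -1 (fully open) to 1 (shut), set as the call begins (left out, the last holds). The fingers move at their own pace and stop on an object; "newtons" is the grip in N (left out, the last holds). Time passes only in rows, so rows that do not move let the fingers close, or fill a call up. It gives the time, the measured TCP pose, the force, the opening and the grip force at its end, in the units of the state.
- bot.get_obs(): the state, without advancing time (a new reading comes with each control period).
- bot.capture(name): name is "scene" or "side" or "wrist"; returns a dict with "pixels" (420x560x3 uint8, red, green, blue), "fx", "fy", "cx", "cy" (pixels), "camera_from_world" (4x4, takes a point from world to camera coordinates); the wrist camera has in their place "tool_from_camera" (4x4, takes a point from camera to tool coordinates, whose origin is the TCP and whose axes are the flange's). Camera axes: x right, y up, looking along -z (the intrinsics and any distortion apply to the point x, -y, -z); pixel columns grow to the right and rows downward; lengths in m; the calibration is good to about 2 mm. A picture is of the moment at which its call begins: read the wrist's pose just before it. There is no depth.
- bot.close_job(): hands the job in; it is judged then, once.
The state is a dict: "time": time; "q": joint angles; "qd": joint speeds; "tau": joint torques, N m; "eef_pos": TCP position; "ee_rot": TCP orientation; "contact_force": force on the tool from outside, world axes, zero at the start; "moment": the same for the moment, N m; "grip_width": opening from 0.0 (shut) to 1.0 (fully open); "grasp_force": force on a finger pad.
Only numpy, scipy, OpenCV 4.12 (cv2) and the standard library are available. Lean on these libraries where they do the work, as an engineer would, in place of code of your own. Each camera call takes 0.05 s, during which the arm holds its last target. There are 200 camera calls.

## Working session

There is one attempt and no reset: what is moved stays moved. The work goes in short steps, Python scripts to look and compute and a tool call to move; the robot and the scene stay as the last step left them, time stands still between calls to the robot, and variables do not carry over. Pictures are saved under pics/ and viewed, at most 10 in all, crops included, and the job is handed in when it is done.

Besides the shell and the picture viewer there is one more tool, called after "Emit:" as a command line: name --argument value ..., lists and objects as JSON in quotes. step_arm: Moves the arm, as the interface text tells. Its arguments: {"type":"object","properties":{"motion":{"type":"array"},"gripper":{"type":"number"},"newtons":{"type":"number"}},"required":["motion"]}

```bash
mkdir -p pics; cat > h.py <<'E'
import numpy as np, cv2, pickle
from plant import bot
def grab(n):
    o=bot.get_obs(); c=bot.capture(n)
    if 'camera_from_world' in c: T=np.linalg.inv(np.array(c['camera_from_world']))
    else:
        W=np.eye(4); W[:3,:3]=o['ee_rot']; W[:3,3]=o['eef_pos']; T=W@np.array(c['tool_from_camera'])
    c['T']=T; return c
def save(c,f): cv2.imwrite('pics/'+f,cv2.cvtColor(np.array(c['pixels']),cv2.COLOR_RGB2BGR))
def px2w(c,uv,z):
    out=[]
    for u,v in np.atleast_2d(uv):
        d=c['T'][:3,:3]@np.array([(u-c['cx'])/c['fx'],-(v-c['cy'])/c['fy'],-1]); p=c['T'][:3,3]
        out.append(p+d*(z-p[2])/d[2])
    return np.array(out)
def w2px(c,P):
    P=np.atleast_2d(P); q=(np.linalg.inv(c['T'])@np.c_[P,np.ones(len(P))].T)[:3].T
    return np.c_[c['cx']-c['fx']*q[:,0]/q[:,2], c['cy']+c['fy']*q[:,1]/q[:,2]]
E
python3 - <<'E'
from h import *
for n in('scene','side','wrist'):
    c=grab(n); pickle.dump(c,open(n+'.pkl','wb')); save(c,n+'0.png'); print(n,c['fx'],c['cx'],c['cy'],c['T'].round(3).tolist(),[k for k in c])
o=bot.get_obs();print({k:np.round(v,3).tolist() for k,v in o.items()})
a=cv2.imread('pics/scene0.png')
E
```

```text
scene 494.4120087621043 286.22626406311053 205.61900139068294 [[-0.861, -0.336, 0.382, 0.987], [0.509, -0.555, 0.657, 0.891], [-0.009, 0.761, 0.649, 0.915], [0.0, 0.0, 0.0, 1.0]] ['pixels', 'fx', 'fy', 'cx', 'cy', 'camera_from_world', 'T']
side 506.5402820889131 279.71235668499696 207.39085782663915 [[-0.999, 0.038, -0.037, 0.435], [-0.053, -0.722, 0.69, 0.864], [-0.001, 0.691, 0.723, 0.983], [0.0, 0.0, 0.0, 1.0]] ['pixels', 'fx', 'fy', 'cx', 'cy', 'camera_from_world', 'T']
wrist 295.04673439993013 280.0548404056334 212.10860621580716 [[0.272, -0.91, -0.313, 0.068], [0.962, 0.256, 0.092, 0.552], [-0.003, -0.326, 0.945, 0.373], [0.0, 0.0, 0.0, 1.0]] ['pixels', 'fx', 'fy', 'cx', 'cy', 'tool_from_camera', 'T']
{'time': 0.15, 'q': [1.162, 0.327, -0.193, 1.052, 0.0, 1.437], 'qd': [0.001, -0.002, 0.003, 0.0, 0.0, -0.002], 'tau': [0.001, -44.37, 26.267, 0.01, -0.0, -0.0], 'eef_pos': [0.149, 0.529, 0.209], 'ee_rot': [[-0.962, 0.271, -0.001], [0.271, 0.962, -0.001], [0.0, -0.001, -1.0]], 'contact_force': [0.28, -1.073, 0.521], 'moment': [-0.011, -0.018, 0.002], 'grasp_force': 0.0, 'grip_width': 1.0}
```

View pics/scene0.png

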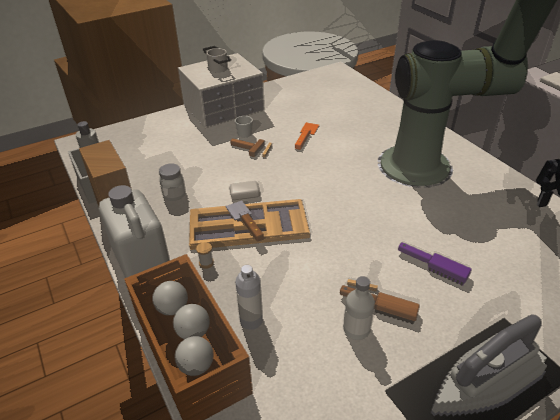

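View pics/side0.png

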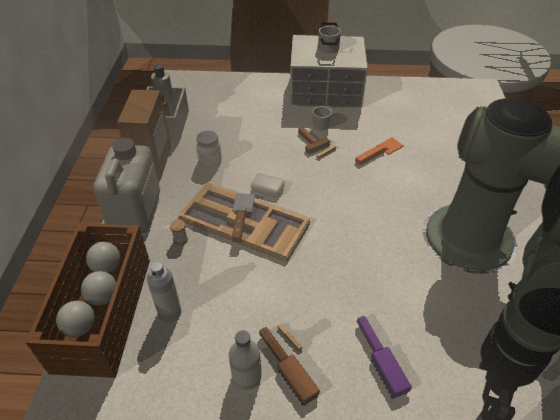

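```bash
python3 - <<'E'
import cv2,numpy as np
s=cv2.imread('pics/side0.png');c=cv2.imread('pics/scene0.png')
def cr(i,x,y,w,h,k): return cv2.resize(i[y:y+h,x:x+w],None,fx=k,fy=k,interpolation=cv2.INTER_CUBIC)
M=np.zeros((600,800,3),np.uint8)
def put(a,x,y): M[y:y+a.shape[0],x:x+a.shape[1]]=a
put(cr(s,170,175,140,90,3),0,0)      # tray side 420x270
put(cr(s,225,320,120,90,3),430,0)   # brush 360x270
put(cr(c,180,190,140,70,3),0,280)   # tray scene
put(cr(s,280,100,80,65,4),430,280) # comb side 320x260
cv2.imwrite('pics/mos.png',M)
E
```

```text
(no output)
```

View pics/mos.png

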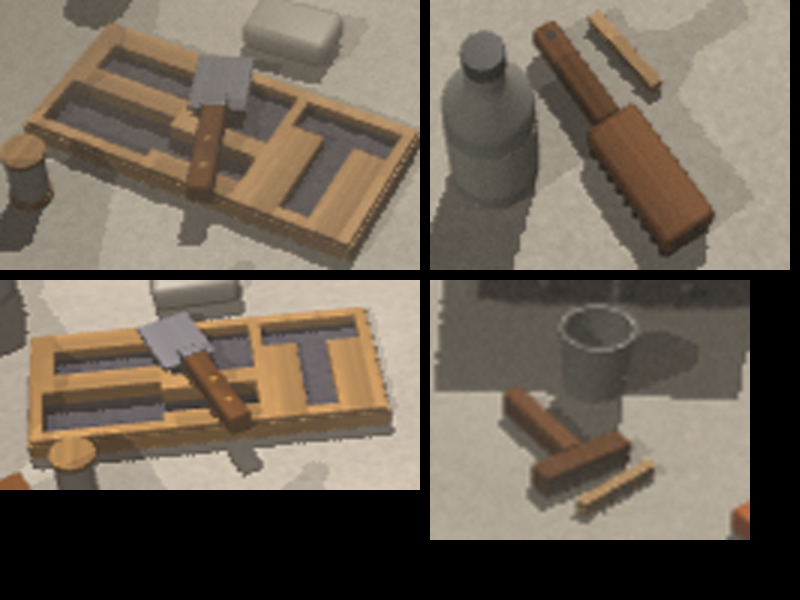

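The clothes brush is brown at side px (290,365); the purple one at (383,355) is a look-alike. The scraper lies on the tray with a grey blade and brown handle at (240,215), and the orange one at (380,150) is a look-alike. The comb is the T at (313,140). The enlarged crop confirms all three. The tray's +x (comb bay) points to image right in the side view, and its +y points up.

```bash
cat > fit.py <<'E'
from h import *
from scipy.optimize import least_squares
def fit(obs,x0):
    # obs: list of (cam, uv list, local xyz list)
    def w(x,L): 
        L=np.array(L,float)/1000; c,s=np.cos(x[2]),np.sin(x[2])
        return np.c_[x[0]+c*L[:,0]-s*L[:,1],x[1]+s*L[:,0]+c*L[:,1],L[:,2]]
    f=lambda x:np.concatenate([(w2px(c,w(x,L))-np.array(uv)).ravel() for c,uv,L in obs])
    r=least_squares(f,x0,loss='soft_l1'); return r.x,np.abs(r.fun).reshape(-1,2).round(1).tolist()
E
python3 - <<'E'
from fit import *
S=pickle.load(open('side.pkl','rb'));C=pickle.load(open('scene.pkl','rb'))
m=lambda ox,oy,px,py,k:lambda P:[(px+(u-ox)/k,py+(v-oy)/k) for u,v in P]
mt=m(0,0,170,175,3);mb=m(430,0,225,320,3);ms=m(0,280,180,190,3);mc=m(430,280,280,100,4)
def go(n,obs):
    best=min((fit(obs,[obs0[0],obs0[1],a]) for a in(-2,-.5,1,2.5) for obs0 in[px2w(obs[0][0],obs[0][1][0],.02)[0]]),key=lambda r:np.sum(r[1])); print(n,best[0].round(4).tolist(),best[1])
go('tray',[(S,mt([(110,25),(419,130),(345,243),(27,120)]),[(-155,69,20),(155,69,20),(155,-69,20),(-155,-69,20)]),
 (C,ms([(33,338),(367,308),(390,408),(30,440)]),[(-155,69,20),(155,69,20),(155,-69,20),(-155,-69,20)])])
go('brush',[(S,mb([(632,107),(713,210),(664,243),(590,132),(533,27),(553,20)]),[(-5,20,30),(90,20,30),(90,-20,30),(-5,-20,30),(-90,-10,28),(-90,10,28)])])
go('comb',[(S,mc([(532,462),(618,432),(630,442),(543,474),(503,398),(517,387)]),[(31.5,-40,20),(31.5,40,20),(53.5,40,20),(53.5,-40,20),(-53.5,-9,20),(-53.5,9,20)])])
go('scraper',[(S,mt([(197,57),(252,57),(247,108),(188,103),(187,186),(213,186)]),[(85,25,23),(85,-25,23),(20,-25,23),(20,25,23),(-85,11,40),(-85,-11,40)]),
 (C,ms([(140,325),(192,312),(228,425),(250,412)]),[(85,25,23),(85,-25,23),(-85,11,40),(-85,-11,40)])])
for n,u,v in(('bottle',245,380),('spool',179,242),('spray',168,315),('jar',209,162),('soap',267,185),('cup',321,126),('peg_a',290,337),('peg_b',327,152)): print(n,px2w(S,(u,v),0.005)[0].round(3))
E
```

```text
tray [0.5769, -0.0158, -3.5491] [[0.1, 1.0], [0.6, 0.9], [0.6, 1.2], [0.9, 0.2], [0.4, 0.8], [0.5, 0.6], [0.2, 0.6], [0.4, 0.0]]
brush [0.4494, 0.3793, -4.0808] [[0.3, 2.5], [0.9, 1.1], [0.3, 1.3], [2.2, 0.8], [1.0, 0.8], [0.4, 1.5]]
comb [0.4099, -0.3599, -4.0958] [[0.8, 0.7], [0.5, 0.8], [0.8, 0.5], [0.6, 1.7], [0.7, 1.6], [0.6, 0.7]]
scraper [0.5827, -0.0148, -1.6119] [[0.8, 1.1], [0.9, 0.1], [0.7, 0.6], [0.0, 1.0], [1.3, 0.1], [1.0, 0.7], [0.6, 0.0], [1.5, 1.2], [0.8, 2.1], [1.2, 0.7]]
bottle [0.53  0.414 0.005]
spool [0.732 0.063 0.005]
spray [0.716 0.273 0.005]
jar [ 0.702 -0.242  0.005]
soap [ 0.526 -0.154  0.005]
cup [ 0.375 -0.432  0.005]
peg_a [0.443 0.313 0.005]
peg_b [ 0.357 -0.306  0.005]
```

Emit:
step_arm --motion '[0.09,-0.113,0,0,0,0.625,0.09,-0.113,0,0,0,0.625,0.09,-0.113,0,0,0,0.625,0.09,-0.113,0,0,0,0.625,0.09,-0.113,0,0,0,0.625,0.09,-0.113,0,0,0,0.625,0.09,-0.113,0,0,0,0.625,0.09,-0.113,0,0,0,0.625]' --gripper -1

```text
time: 0.82
eef_pos: [0.2937, 0.3473, 0.2089]
ee_rot: [[-0.946, -0.323, -0.0], [-0.323, 0.946, -0.0], [0.0, -0.0, -1.0]]
contact_force: [0.5, 0.4, 0.3]
grip_width: 0.998
grasp_force: 0.0
```

Emit:
step_arm --motion '[0.09,-0.113,0,0,0,0.625,0.09,-0.113,0,0,0,0.625,0.09,-0.113,0,0,0,0.625,0.09,-0.113,0,0,0,0.625,0.09,-0.113,0,0,0,0.625,0.09,-0.113,0,0,0,0.625,0.09,-0.113,0,0,0,0.625,0.09,-0.113,0,0,0,0.625]'

```text
time: 1.48
eef_pos: [0.4377, 0.1665, 0.2089]
ee_rot: [[-0.599, -0.801, -0.0], [-0.801, 0.599, 0.0], [0.0, 0.0, -1.0]]
contact_force: [-0.1, 0.2, 0.2]
grip_width: 0.998
grasp_force: 0.0
```

Emit:
step_arm --motion '[0.09,-0.113,-0.03,0,0,0.625,0.09,-0.113,-0.03,0,0,0.625,0.09,-0.113,-0.03,0,0,0.625,0.09,-0.113,-0.03,0,0,0.625,0.09,-0.113,-0.03,0,0,0.625,0.09,-0.113,-0.03,0,0,0.625,0.09,-0.113,-0.03,0,0,0.625,0.09,-0.113,-0.03,0,0,0.625]'

```text
time: 2.15
eef_pos: [0.5817, -0.0143, 0.1604]
ee_rot: [[-0.042, -0.999, -0.001], [-0.999, 0.042, 0.0], [-0.0, 0.001, -1.0]]
contact_force: [-0.1, 0.4, 0.9]
grip_width: 0.996
grasp_force: 0.0
```

```bash
python3 - <<'E'
from h import *
o=bot.get_obs();print(o['time'],o['eef_pos'].round(4) if hasattr(o['eef_pos'],'round') else o['eef_pos'],np.round(o['q'],3),np.round(o['ee_rot'],3).tolist())
c=grab('wrist');pickle.dump(c,open('w1.pkl','wb'))
i=cv2.cvtColor(np.array(c['pixels']),cv2.COLOR_RGB2BGR);cv2.imwrite('pics/w1.png',cv2.resize(i,(800,600),interpolation=cv2.INTER_CUBIC))
E
```

```text
2.15 [ 0.5817 -0.0143  0.1604] [-0.151  0.42  -0.181  0.97   0.    -1.68 ] [[-0.042, -0.999, -0.001], [-0.999, 0.042, 0.0], [-0.0, 0.001, -1.0]]
```

View pics/w1.png

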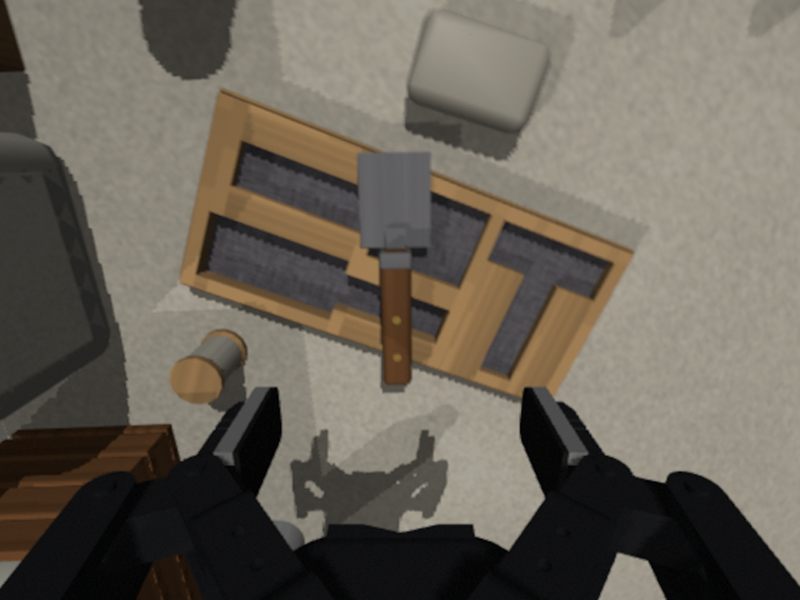

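The wrist view shows the scraper at about (395,265), with its blade pointing up the image. The tray corners are at (222,91), (632,252), (549,393) and (181,283).

```bash
python3 - <<'E'
from fit import *
W=pickle.load(open('w1.pkl','rb'));m=lambda P:[(u*.7,v*.7) for u,v in P]
print('tray',fit([(W,m([(222,91),(632,252),(549,394),(181,283)]),[(-155,69,20),(155,69,20),(155,-69,20),(-155,-69,20)]),
 (W,m([(242,142),(489,215),(611,263),(446,312)]),[(-135,45,20),(45,59,20),(145,58.5,20),(45,-19,20)])],[.577,-.016,2.73]))
x,r=fit([(W,m([(358,153),(431,152),(428,248),(361,247),(383,385),(411,383)]),[(85,25,23),(85,-25,23),(20,-25,23),(20,25,23),(-85,11,40),(-85,-11,40)])],[.58,-.015,-1.6]);print('scr',x,r)
print({k:np.round(W['T'],3).tolist() for k in'T'})
E
```

```text
tray (array([ 0.57841403, -0.02096688,  2.7451666 ]), [[3.1, 1.0], [0.9, 1.5], [0.5, 8.8], [2.0, 0.1], [2.0, 0.9], [1.5, 0.3], [2.2, 0.2], [2.4, 0.7]])
scr [ 0.58418097 -0.01814764 -1.60539804] [[0.6, 0.6], [0.2, 0.4], [1.3, 0.8], [0.1, 0.3], [0.4, 1.4], [0.0, 2.6]]
{'T': [[-0.999, -0.041, -0.013, 0.578], [0.043, -0.945, -0.324, -0.099], [0.001, -0.325, 0.946, 0.325], [0.0, 0.0, 0.0, 1.0]]}
```

```bash
cat > ch.py <<'E'
from fit import *
def rect(x0,x1,y0,y1,z): return [(x0,y0,z),(x1,y0,z),(x1,y1,z),(x0,y1,z)]
TEE=lambda n:None
M={'tray':[rect(-155,155,-69,69,20),
 [(-145,-59,20),(-40,-59,20),(-40,-49,20),(45,-49,20),(45,-19,20),(-40,-19,20),(-40,-9,20),(-145,-9,20)],
 [(-135,13,20),(-30,13,20),(-30,-1,20),(45,-1,20),(45,59,20),(-30,59,20),(-30,45,20),(-135,45,20)],
 [(55,26.5,20),(86,26.5,20),(86,-58.5,20),(114,-58.5,20),(114,26.5,20),(145,26.5,20),(145,58.5,20),(55,58.5,20)]],
 'brush':[rect(-5,90,-20,20,30),rect(-90,-5,-10,10,28)],
 'comb':[[(53.5,40,20),(53.5,-40,20),(31.5,-40,20),(31.5,-9,20),(-53.5,-9,20),(-53.5,9,20),(31.5,9,20),(31.5,40,20)]],
 'scraper':[rect(20,85,-25,25,23),rect(-85,20,-11,11,40)]}
def pts(n,dz):
    out=[]
    for P in M[n]:
        P=np.array(P,float)
        for a,b in zip(P,np.roll(P,-1,0)):
            k=max(int(np.linalg.norm(b-a)/2),2); out+=[a+(b-a)*t for t in np.linspace(0,1,k,endpoint=False)]
    out=np.array(out)/1000; out[:,2]+=dz; return out
def chamfer(cams,n,x0,dz=0,thr=(40,110),cut=4.):
    L=pts(n,dz); D=[]
    for c in cams:
        g=cv2.GaussianBlur(np.array(c['pixels']),(3,3),0); e=np.max([cv2.Canny(g[:,:,k],*thr) for k in range(3)],0)
        D.append(cv2.distanceTransform(255-e,cv2.DIST_L2,5))
    def f(x):
        cs,s=np.cos(x[2]),np.sin(x[2]); P=np.c_[x[0]+cs*L[:,0]-s*L[:,1],x[1]+s*L[:,0]+cs*L[:,1],L[:,2]]; r=[]
        for c,d in zip(cams,D):
            q=w2px(c,P).astype(np.float32); r.append(cv2.remap(d,q[None,:,0],q[None,:,1],cv2.INTER_LINEAR,borderValue=9)[0])
        return np.concatenate(r).astype(float)
    cost=lambda x:np.sum(np.minimum(f(x),cut)**2)
    from scipy.optimize import minimize
    b=None
    for dx in(-.005,0,.005):
        for dy in(-.005,0,.005):
            s=np.array(x0)+[dx,dy,0]; sim=np.vstack([s]+[s+v for v in np.diag([.004,.004,.03])])
            r=minimize(cost,s,method='Nelder-Mead',options=dict(initial_simplex=sim,xatol=1e-5,fatol=.01))
            if b is None or r.fun<b.fun:b=r
    return b.x.round(4).tolist(),round(float(np.sqrt(b.fun/len(f(b.x)))),2)
E
python3 - <<'E'
from ch import *
W,S,C=[pickle.load(open(n+'.pkl','rb')) for n in('w1','side','scene')]
for nm,cs in(('W',[W]),('S',[S]),('C',[C])):
    print(nm,'tray',chamfer(cs,'tray',[.578,-.018,2.74]),'scr',chamfer(cs,'scraper',[.583,-.016,-1.607]))
for nm,cs in(('S',[S]),('C',[C])):
    print(nm,'brush',chamfer(cs,'brush',[.4494,.3793,2.202]),'comb',chamfer(cs,'comb',[.4099,-.3599,2.187]))
E
```

```text
W tray ([0.5783, -0.0216, 2.7426], 1.13) scr ([0.5845, -0.0185, -1.6056], 0.62)
S tray ([0.5774, -0.0193, 2.74], 0.76) scr ([0.585, -0.0136, -1.6205], 0.86)
C tray ([0.5796, -0.0184, 2.7399], 0.72) scr ([0.5854, -0.0146, -1.606], 0.57)
S brush ([0.4492, 0.3786, 2.216], 0.59) comb ([0.4113, -0.3628, 2.211], 0.42)
C brush ([0.4515, 0.3799, 2.2146], 1.07) comb ([0.4143, -0.3604, 2.1608], 0.37)
```

Emit:
step_arm --motion '[0.0025,-0.001,-0.1,0,0,0,0.0025,-0.001,-0.1,0,0,0,0.0025,-0.001,-0.1,0,0,0,0.0025,-0.001,-0.1,0,0,0,0.0025,-0.001,-0.1,0,0,0,0.0025,-0.001,-0.1,0,0,0,0.002,0,-0.04,0,0,0,0,0,0,0,0,0]' --gripper -0.2

```text
time: 2.87
eef_pos: [0.5826, -0.0138, 0.0309]
ee_rot: [[-0.046, -0.999, -0.005], [-0.999, 0.046, 0.001], [-0.0, 0.005, -1.0]]
contact_force: [-0.1, -0.8, 0.0]
grip_width: 0.595
grasp_force: 0.0
```

Emit:
step_arm --motion '[0,0,0,0,0,0,0,0,0,0,0,0,0,0,0,0,0,0,0,0,0,0,0,0,0,0,0,0,0,0,0,0,0,0,0,0,0,0,0,0,0,0,0,0,0,0,0,0]' --gripper 1 --newtons 40

```text
time: 3.53
eef_pos: [0.5847, -0.0142, 0.0332]
ee_rot: [[-0.046, -0.999, 0.0], [-0.999, 0.046, -0.0], [0.0, -0.0, -1.0]]
contact_force: [0.0, -0.1, 0.2]
grip_width: -0.004
grasp_force: 0.0
```

```bash
python3 - <<'E'
from h import *
o=bot.get_obs();print(o['time'],o['grip_width'],np.round(o['q'],3))
c=grab('wrist');s=grab('side');pickle.dump(c,open('w2.pkl','wb'));pickle.dump(s,open('s2.pkl','wb'))
i=cv2.cvtColor(np.array(c['pixels']),cv2.COLOR_RGB2BGR)[150:420,100:460];j=cv2.cvtColor(np.array(s['pixels']),cv2.COLOR_RGB2BGR)[150:285,170:320]
M=np.zeros((600,800,3),np.uint8);M[:338,:450]=cv2.resize(i,(450,338));M[:,:][330:600,450:750]=cv2.resize(j,(300,270));cv2.imwrite('pics/m2.png',M)
E
```

```text
3.5333 -0.004306922062536307 [-0.151  0.558 -0.32   0.693 -0.    -1.676]
```

View pics/m2.png

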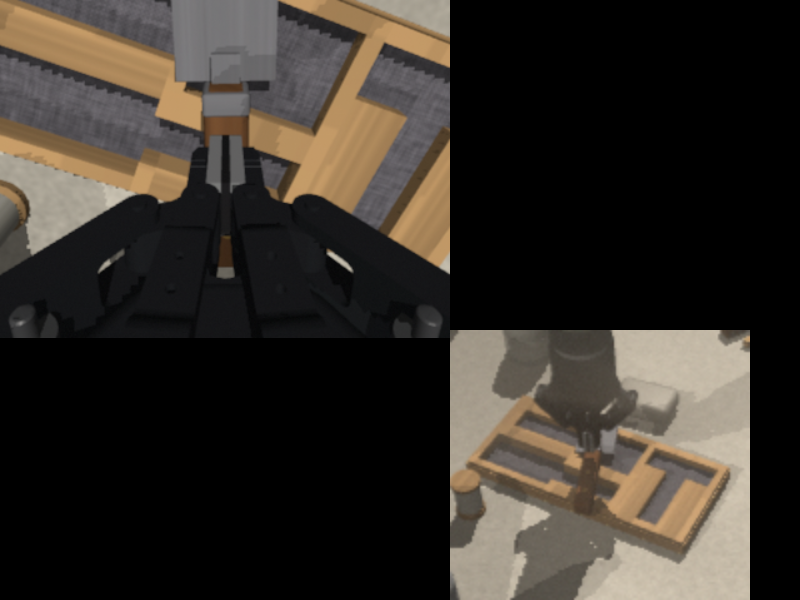

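The shut fingers seem to sit above the handle. The handle (mosaic 225,110) is still in place and not gripped. I'll check the fingertip height against the projection.

```bash
python3 - <<'E'
from ch import *
W=pickle.load(open('w2.pkl','rb'));W1=pickle.load(open('w1.pkl','rb'));S=pickle.load(open('s2.pkl','rb'));S0=pickle.load(open('side.pkl','rb'));C=pickle.load(open('scene.pkl','rb'))
o=bot.get_obs();p=np.array(o['eef_pos']);k=450/360
for dz in(0,.01,.02,.03): print('tcp+',dz,((w2px(W,p+[0,0,dz])-[100,150])*k).round(0))
for dz in(-.012,-.009,-.006,-.003,0,.003):
    print(dz,'W',chamfer([W1],'scraper',[.584,-.017,-1.607],dz),'S',chamfer([S0],'scraper',[.584,-.015,-1.61],dz),'C',chamfer([C],'scraper',[.584,-.015,-1.61],dz),chamfer([W1,S0,C],'scraper',[.584,-.015,-1.61],dz))
E
```

```text
tcp+ 0 [[224. 131.]]
tcp+ 0.01 [[224. 141.]]
tcp+ 0.02 [[224. 152.]]
tcp+ 0.03 [[224. 164.]]
-0.012 W ([0.5845, -0.0168, -1.6022], 1.05) S ([0.5868, -0.0249, -1.6174], 0.86) C ([0.5799, -0.0274, -1.6062], 0.56) ([0.5845, -0.0174, -1.6012], 1.12)
-0.009 W ([0.5845, -0.0171, -1.6032], 0.82) S ([0.5864, -0.0219, -1.6184], 0.86) C ([0.5812, -0.0242, -1.6064], 0.56) ([0.5844, -0.0176, -1.5999], 0.94)
-0.006 W ([0.5845, -0.0176, -1.6041], 0.65) S ([0.5858, -0.0193, -1.6193], 0.86) C ([0.5827, -0.0208, -1.6062], 0.56) ([0.5844, -0.0179, -1.6016], 0.76)
-0.003 W ([0.5845, -0.0181, -1.6045], 0.57) S ([0.5854, -0.0164, -1.6194], 0.86) C ([0.584, -0.0178, -1.6073], 0.56) ([0.5845, -0.0179, -1.6048], 0.7)
0 W ([0.5845, -0.0185, -1.6056], 0.62) S ([0.585, -0.0136, -1.6174], 0.86) C ([0.5854, -0.0147, -1.6058], 0.57) ([0.5847, -0.0176, -1.6074], 0.81)
0.003 W ([0.5847, -0.0182, -1.6068], 0.68) S ([0.5845, -0.0109, -1.6202], 0.87) C ([0.5868, -0.0116, -1.6076], 0.57) ([0.5848, -0.0176, -1.6066], 0.97)
```

Emit:
step_arm --motion '[0,0,0,0,0,0,0,0,0,0,0,0,0,0,0,0,0,0,0,0,0,0,0,0,0,0,0,0,0,0,0,0,-0.02,0,0,0,0,0,-0.015,0,0,0,0,0,0,0,0,0]' --gripper -0.2

```text
time: 4.3
eef_pos: [0.584, -0.0141, 0.0252]
ee_rot: [[-0.046, -0.999, -0.001], [-0.999, 0.046, 0.0], [-0.0, 0.001, -1.0]]
contact_force: [-0.3, -0.5, -0.6]
grip_width: 0.597
grasp_force: 0.0
```

Emit:
step_arm --motion '[0,0,0,0,0,0,0,0,0,0,0,0,0,0,0,0,0,0,0,0,0,0,0,0,0,0,0,0,0,0,0,0,0,0,0,0,0,0,0,0,0,0,0,0,0,0,0,0]' --gripper 1 --newtons 40

```text
time: 4.97
eef_pos: [0.5846, -0.0142, 0.0261]
ee_rot: [[-0.046, -0.999, 0.0], [-0.999, 0.046, 0.0], [-0.0, -0.0, -1.0]]
contact_force: [0.7, 0.0, 0.0]
grip_width: -0.001
grasp_force: 0.0
```

```bash
python3 - <<'E'
from h import *
c=grab('wrist');s=grab('side');d=grab('scene');pickle.dump((c,s,d),open('g3.pkl','wb'))
f=lambda c:cv2.cvtColor(np.array(c['pixels']),cv2.COLOR_RGB2BGR)
M=np.zeros((600,800,3),np.uint8);R=lambda a,w,h:cv2.resize(a,(w,h),interpolation=cv2.INTER_CUBIC)
M[:600,:400]=R(f(c)[210:420,210:350],400,600);M[:300,400:]=R(f(s)[185:260,195:295],400,300);M[300:,400:]=R(f(d)[190:265,190:290],400,300);cv2.imwrite('pics/m3.png',M)
print(w2px(c,bot.get_obs()['eef_pos']),bot.get_obs()['grip_width'])
E
```

```text
[[279.28108405 254.9123103 ]] 0.0015239149907712926
```

View pics/m3.png

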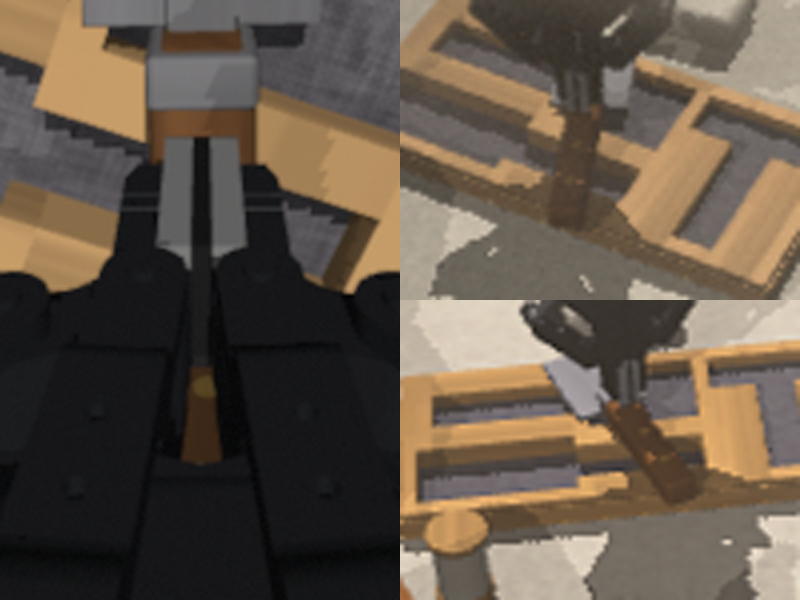

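Emit:
step_arm --motion '[0,0,0,0,0,0,0,0,0,0,0,0,0,0,0,0,0,0,0,0,0,0,0,0,0,0,0,0,0,0,0,0,-0.012,0,0,0,0,0,-0.012,0,0,0,0,0,0,0,0,0]' --gripper -0.2

```text
time: 5.78
eef_pos: [0.5842, -0.0141, 0.0206]
ee_rot: [[-0.046, -0.999, -0.001], [-0.999, 0.046, 0.0], [-0.0, 0.001, -1.0]]
contact_force: [-0.2, 0.3, -0.4]
grip_width: 0.591
grasp_force: 0.0
```

Emit:
step_arm --motion '[0,0,0,0,0,0,0,0,0,0,0,0,0,0,0,0,0,0,0,0,0,0,0,0,0,0,0,0,0,0,0,0,0,0,0,0,0,0,0,0,0,0,0,0,0,0,0,0]' --gripper 1

```text
time: 6.45
eef_pos: [0.5846, -0.0142, 0.0213]
ee_rot: [[-0.046, -0.999, 0.0], [-0.999, 0.046, -0.0], [0.0, -0.0, -1.0]]
contact_force: [-0.7, 0.5, -0.6]
grip_width: -0.001
grasp_force: 0.0
```

```bash
python3 - <<'E'
from h import *
c,s,d=pickle.load(open('g3.pkl','rb'))
p=np.array([.5846,-.0142,.0261])
for dz in(0,.007,.014,.02): print(dz,(w2px(s,p+[0,0,dz])[0]-[195,185])*4+[400,0],(w2px(d,p+[0,0,dz])[0]-[190,190])*4+[400,300])
# two-view tip point
from scipy.optimize import least_squares
f=lambda x:np.r_[w2px(s,x)[0]-[238.75,212],w2px(d,x)[0]-[247.5,215.75]]
r=least_squares(f,p);print(r.x,r.fun)
s=grab('side');d=grab('scene');w=grab('wrist');pickle.dump((w,s,d),open('g4.pkl','wb'))
g=lambda c:cv2.cvtColor(np.array(c['pixels']),cv2.COLOR_RGB2BGR)
M=np.zeros((600,800,3),np.uint8);R=lambda a,w,h:cv2.resize(a,(w,h),interpolation=cv2.INTER_NEAREST)
M[:300,:400]=R(g(s)[195:233,215:265],400,300);M[:300,400:]=R(g(d)[195:233,220:270],400,300);M[300:,:400]=R(g(w)[240:270,260:300],400,300)
S0=pickle.load(open('side.pkl','rb'));M[300:,400:]=R(g(S0)[195:233,215:265],400,300)
cv2.imwrite('pics/m4.png',M)
E
```

```text
0 [580.79118834 123.70836471] [625.91833117 418.32025219]
0.007 [580.16728434 116.287843  ] [625.28097163 410.54617298]
0.014 [579.53849737 108.80924482] [624.63921347 402.71844252]
0.02 [578.99560707 102.35227513] [624.0855995  395.96583501]
[ 0.58576319 -0.00431274  0.0495018 ] [ 0.04029012  0.48811889 -0.2427773  -0.45015576]
```

View pics/m4.png

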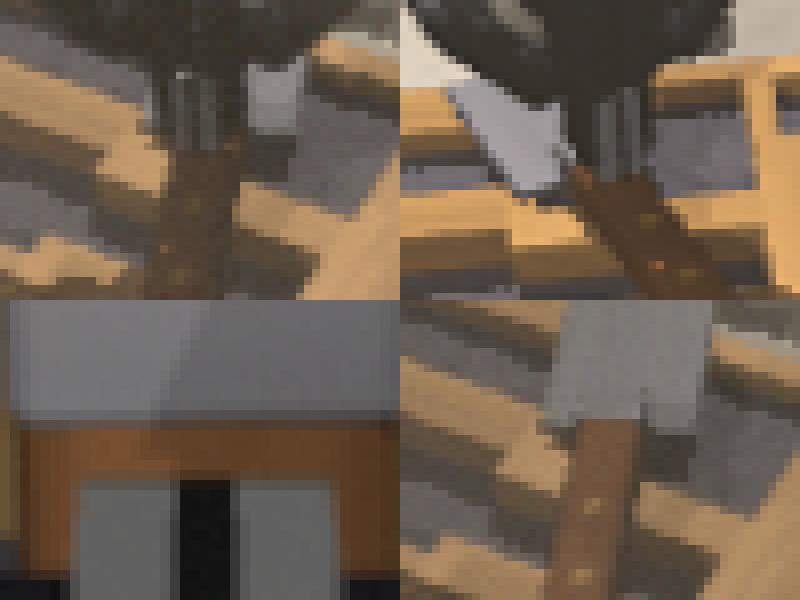

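In both fixed views the fingertips end exactly at the handle top (z 40 mm), so they look sunk into the handle without touching it. The contact surface must sit further back than the tip. I'll shift 27 mm towards the handle end, over the open brush bay, where I can go deeper.

Emit:
step_arm --motion '[0,0,0,0,0,0,0,0,0,0,0,0,0,0,0,0,0,0,0,0,0,0,0,0,0,0,0.01,0,0,0,0.0025,0.07,0,0,0,0,0.0025,0.065,0,0,0,0,0,0,-0.01,0,0,0]' --gripper -0.2

```text
time: 7.27
eef_pos: [0.5858, 0.0157, 0.0216]
ee_rot: [[-0.043, -0.999, 0.001], [-0.999, 0.043, 0.001], [-0.001, -0.001, -1.0]]
contact_force: [-0.0, 0.1, -0.8]
grip_width: 0.602
grasp_force: 0.0
```

Emit:
step_arm --motion '[0,0,-0.008,0,0,0,0,0,-0.008,0,0,0,0,0,-0.008,0,0,0,0,0,-0.008,0,0,0,0,0,-0.008,0,0,0,0,0,-0.005,0,0,0,0,0,0,0,0,0,0,0,0,0,0,0]'

```text
time: 7.93
eef_pos: [0.5856, 0.0126, 0.0122]
ee_rot: [[-0.046, -0.999, -0.0], [-0.999, 0.046, -0.0], [0.0, 0.0, -1.0]]
contact_force: [0.4, 0.2, -0.3]
grip_width: 0.602
grasp_force: 0.0
```

Emit:
step_arm --motion '[0,0,0,0,0,0,0,0,0,0,0,0,0,0,0,0,0,0,0,0,0,0,0,0,0,0,0,0,0,0,0,0,0,0,0,0,0,0,0,0,0,0,0,0,0,0,0,0]' --gripper 1

```text
time: 8.6
eef_pos: [0.586, 0.0127, 0.0126]
ee_rot: [[-0.046, -0.999, 0.001], [-0.999, 0.046, -0.0], [0.0, -0.001, -1.0]]
contact_force: [-0.2, -0.1, 3.2]
grip_width: 0.241
grasp_force: 39.6
```

Emit:
step_arm --motion '[0,0,0,0,0,0,0,0,0,0,0,0,0,0,0,0,0,0,0,0,0,0,0,0,0,0,0,0,0,0,0,0,0.03,0,0,0,0,0,0.025,0,0,0,0,0,0,0,0,0]' --gripper -0.2

```text
time: 9.27
eef_pos: [0.5866, 0.0127, 0.0246]
ee_rot: [[-0.046, -0.999, 0.002], [-0.999, 0.046, -0.0], [0.0, -0.002, -1.0]]
contact_force: [-0.3, 0.2, 0.5]
grip_width: 0.601
grasp_force: 0.0
```

Emit:
step_arm --motion '[0,0,0,0,0,0,0,0,0,0,0,0,0,0,0,0,0,0,0,0,0,0,0,0,0,0,0,0,0,0,0,0,0,0,0,0,0,0,0,0,0,0,0,0,0,0,0,0]' --gripper 1

```text
time: 9.93
eef_pos: [0.5856, 0.0128, 0.0232]
ee_rot: [[-0.046, -0.999, -0.0], [-0.999, 0.046, 0.0], [-0.0, 0.0, -1.0]]
contact_force: [0.4, -0.3, 0.6]
grip_width: 0.005
grasp_force: 0.0
```

Emit:
step_arm --motion '[0,0,0.1,0,0,0,0,0,0.1,0,0,0,-0.11,0.015,0,0,0,0,-0.11,0.015,0,0,0,0,-0.11,0.015,0,0,0,0,0,0,-0.1,0,0,0,0,0,-0.1,0,0,0,0,0,0,0,0,0]'

```text
time: 10.6
eef_pos: [0.5169, 0.022, 0.0208]
ee_rot: [[-0.046, -0.999, -0.005], [-0.999, 0.046, 0.0], [-0.0, 0.005, -1.0]]
contact_force: [-1.5, -0.3, -0.8]
grip_width: 0.0
grasp_force: 0.0
```

Emit:
step_arm --motion '[0,0,-0.004,0,0,0,0,0,-0.004,0,0,0,0,0,-0.004,0,0,0,0,0,-0.004,0,0,0,0,0,-0.004,0,0,0,0,0,-0.004,0,0,0,0,0,-0.004,0,0,0,0,0,0,0,0,0]'

```text
time: 11.27
eef_pos: [0.5196, 0.0218, 0.0176]
ee_rot: [[-0.046, -0.999, -0.0], [-0.999, 0.046, 0.0], [-0.0, 0.0, -1.0]]
contact_force: [0.4, -1.3, -0.9]
grip_width: 0.002
grasp_force: 0.0
```

Emit:
step_arm --motion '[0,0,-0.005,0,0,0,0,0,-0.005,0,0,0,0,0,-0.005,0,0,0,0,0,-0.005,0,0,0,0,0,-0.005,0,0,0,0,0,-0.005,0,0,0,0,0,-0.005,0,0,0,0,0,0,0,0,0]'

```text
time: 11.93
eef_pos: [0.5195, 0.0218, 0.0104]
ee_rot: [[-0.046, -0.999, -0.0], [-0.999, 0.046, 0.0], [0.0, 0.0, -1.0]]
contact_force: [0.0, 0.3, -0.1]
grip_width: -0.0
grasp_force: 0.0
```

Emit:
step_arm --motion '[0,0,-0.004,0,0,0,0,0,-0.004,0,0,0,0,0,-0.004,0,0,0,0,0,-0.004,0,0,0,0,0,-0.004,0,0,0,0,0,-0.004,0,0,0,0,0,0,0,0,0,0,0,0,0,0,0]'

```text
time: 12.6
eef_pos: [0.5196, 0.0218, 0.0058]
ee_rot: [[-0.046, -0.999, -0.0], [-0.999, 0.046, 0.0], [-0.0, 0.0, -1.0]]
contact_force: [-0.9, 0.2, 0.1]
grip_width: 0.002
grasp_force: 0.0
```

Emit:
step_arm --motion '[0,0,-0.004,0,0,0,0,0,-0.004,0,0,0,0,0,-0.004,0,0,0,0,0,-0.004,0,0,0,0,0,-0.004,0,0,0,0,0,-0.004,0,0,0,0,0,0,0,0,0,0,0,0,0,0,0]'

```text
time: 13.27
eef_pos: [0.5196, 0.0218, 0.001]
ee_rot: [[-0.046, -0.999, -0.0], [-0.999, 0.046, 0.0], [0.0, 0.0, -1.0]]
contact_force: [-0.6, 0.8, -0.4]
grip_width: 0.002
grasp_force: 0.0
```

Emit:
step_arm --motion '[0,0,-0.004,0,0,0,0,0,-0.004,0,0,0,0,0,-0.004,0,0,0,0,0,-0.004,0,0,0,0,0,0,0,0,0,0,0,0,0,0,0,0,0,0,0,0,0,0,0,0,0,0,0]'

```text
time: 13.93
eef_pos: [0.5196, 0.0218, -0.0021]
ee_rot: [[-0.046, -0.999, -0.0], [-0.999, 0.046, -0.0], [0.0, 0.0, -1.0]]
contact_force: [-0.8, -0.2, 1.3]
grip_width: 0.0
grasp_force: 0.4
```

```bash
python3 - <<'E'
from h import *
s=grab('side');d=grab('scene');w=grab('wrist')
g=lambda c:cv2.cvtColor(np.array(c['pixels']),cv2.COLOR_RGB2BGR)
p=np.array(bot.get_obs()['eef_pos']);print(p,bot.get_obs()['contact_force'])
M=np.zeros((600,800,3),np.uint8);R=lambda a,w,h:cv2.resize(a,(w,h),interpolation=cv2.INTER_CUBIC)
for c,x,y in((s,0,0),(d,400,0),(w,0,300)):
    q=w2px(c,p+[0,0,.02])[0];u,v=(q-[25,18]).astype(int); M[y:y+300,x:x+400]=R(g(c)[v:v+38,u:u+50],400,300)
    for dz in(0,.01,.02,.03): print(dz,((w2px(c,p+[0,0,dz])[0]-[u,v])*8+[x,y]).round())
cv2.imwrite('pics/m5.png',M)
E
```

```text
[ 0.51963715  0.02177199 -0.00210977] [ 0.26839403 -0.79396928  0.47156812]
0 [205. 190.]
0.01 [204. 169.]
0.02 [203. 148.]
0.03 [203. 127.]
0 [603. 189.]
0.01 [603. 167.]
0.02 [602. 145.]
0.03 [601. 123.]
0 [202. 315.]
0.01 [201. 378.]
0.02 [201. 448.]
0.03 [201. 526.]
```

View pics/m5.png

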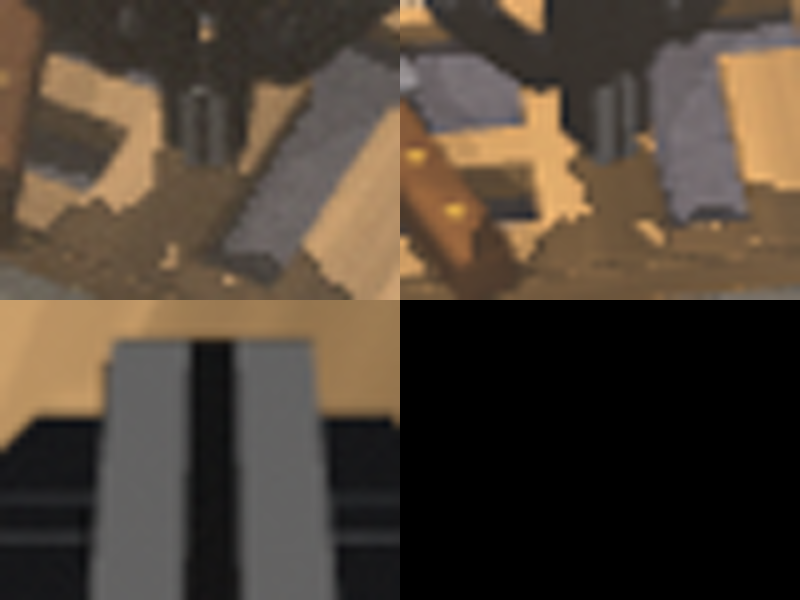

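The two fixed views and the wrist view agree that the true fingertips sit about 22 mm above the reported TCP z, and they are now just touching the tray top at a reading of -2 mm. I'll grasp with the reading at 10 mm, which puts the tips at 32 mm.

Emit:
step_arm --motion '[0,0,0.2,0,0,0,0,0,0.2,0,0,0,0.109,-0.062,0,0,0,0.08,0.109,-0.062,0,0,0,0,0.108,-0.063,0,0,0,0,0,0,-0.17,0,0,0,0,0,-0.15,0,0,0,0,0,-0.02,0,0,0]' --gripper -0.2

```text
time: 14.75
eef_pos: [0.5812, -0.0154, 0.0052]
ee_rot: [[-0.037, -0.999, -0.007], [-0.999, 0.037, 0.001], [-0.001, 0.008, -1.0]]
contact_force: [-1.5, -0.6, -1.3]
grip_width: 0.599
grasp_force: 0.0
```

Emit:
step_arm --motion '[0,0,0,0,0,0,0,0,0,0,0,0,0,0,0,0,0,0,0,0,0,0,0,0,0,0,0,0,0,0,0,0,0,0,0,0,0,0,0,0,0,0,0,0,0,0,0,0]' --gripper 1 --newtons 50

```text
time: 15.42
eef_pos: [0.586, -0.0156, 0.0114]
ee_rot: [[-0.036, -0.999, 0.003], [-0.999, 0.036, -0.0], [0.0, -0.003, -1.0]]
contact_force: [-0.2, 0.1, 6.5]
grip_width: 0.239
grasp_force: 50.9
```

Emit:
step_arm --motion '[0,0,0.05,0,0,0,0,0,0.1,0,0,0,0,0,0.15,0,0,-0.95,0,0,0,0,0,-0.95,0,0,0,0,0,-0.95,0,0,0,0,0,-0.95,0,0,0,0,0,-0.95,0,0,0,0,0,-0.95]'

```text
time: 16.08
eef_pos: [0.5847, -0.0156, 0.0705]
ee_rot: [[-0.664, -0.748, 0.0], [-0.748, 0.664, -0.0], [-0.0, -0.0, -1.0]]
contact_force: [-0.9, -0.2, -0.8]
grip_width: 0.234
grasp_force: 50.1
```

Emit:
step_arm --motion '[0.014,-0.03,0,0,0,-0.95,0.014,-0.03,0,0,0,-0.95,0.014,-0.03,0,0,0,-0.95,0.014,-0.03,0,0,0,-0.95,0.014,-0.03,0,0,0,-0.95,0.014,-0.03,0,0,0,-0.95,0.014,-0.03,0,0,0,-0.95,0.014,-0.032,0,0,0,-0.95]'

```text
time: 16.75
eef_pos: [0.6071, -0.0642, 0.0704]
ee_rot: [[-0.998, 0.067, -0.0], [0.067, 0.998, -0.0], [0.0, -0.0, -1.0]]
contact_force: [-0.9, -0.2, -1.5]
grip_width: 0.235
grasp_force: 50.1
```

Emit:
step_arm --motion '[0,0,0,0,0,-0.95,0,0,0,0,0,-0.95,0,0,0,0,0,-0.95,0,0,-0.1,0,0,0,0,0,-0.05,0,0,0,0,0,0,0,0,0,0,0,0,0,0,0,0,0,0,0,0,0]'

```text
time: 17.42
eef_pos: [0.6073, -0.064, 0.0403]
ee_rot: [[-0.92, 0.392, -0.0], [0.392, 0.92, -0.0], [-0.0, -0.0, -1.0]]
contact_force: [1.1, -0.9, -1.0]
grip_width: 0.237
grasp_force: 50.1
```

```bash
python3 - <<'E'
from ch import *
o=bot.get_obs();print(o['eef_pos'],np.array(o['ee_rot'])[:2,1],o['grip_width'],o['q'])
w,s,d=grab('wrist'),grab('side'),grab('scene')
dz=o['eef_pos'][2]-.0114
for n,c in(('W',w),('S',s),('C',d)): print(n,'tray',chamfer([c],'tray',[.5784,-.0198,2.741]),'scr',chamfer([c],'scraper',[o['eef_pos'][0],o['eef_pos'][1],2.741],dz))
save(s,'s6.png')
E
```

```text
[ 0.60733453 -0.0640282   0.04030499] [0.39214744 0.91990238] 0.23679204217789762 [-2.25823975e-01  5.89092797e-01 -2.38885933e-01  7.42814756e-01
 -4.46825543e-05  1.77140883e-01]
W tray ([0.5774, -0.0206, 2.7376], 2.51) scr ([0.6058, -0.0644, 2.735], 1.76)
S tray ([0.5769, -0.0196, 2.7403], 1.46) scr ([0.605, -0.0535, 2.9024], 1.17)
C tray ([0.5751, -0.0263, 2.687], 1.29) scr ([0.6066, -0.0613, 2.7466], 0.69)
```

Emit:
step_arm --motion '[0.005,-0.001,-0.03,0,0,0,0.005,-0.001,-0.03,0,0,0,0,0,-0.03,0,0,0,0,0,-0.03,0,0,0,0,0,-0.02,0,0,0,0,0,-0.02,0,0,0,0,0,-0.015,0,0,0,0,0,0,0,0,0]'

```text
time: 18.23
eef_pos: [0.6087, -0.0643, 0.004]
ee_rot: [[-0.92, 0.392, -0.001], [0.392, 0.92, 0.0], [0.001, -0.0, -1.0]]
contact_force: [0.4, -0.4, -1.2]
grip_width: 0.235
grasp_force: 50.1
```

Emit:
step_arm --motion '[0,0,-0.006,0,0,0,0,0,-0.006,0,0,0,0,0,-0.004,0,0,0,0,0,0,0,0,0,0,0,0,0,0,0,0,0,0,0,0,0,0,0,0,0,0,0,0,0,0,0,0,0]'

```text
time: 18.9
eef_pos: [0.6093, -0.0644, 0.0018]
ee_rot: [[-0.92, 0.392, 0.0], [0.392, 0.92, -0.0], [-0.0, 0.0, -1.0]]
contact_force: [-0.1, 0.2, -0.7]
grip_width: 0.237
grasp_force: 50.1
```

Emit:
step_arm --motion '[0,0,0,0,0,0,0,0,0,0,0,0,0,0,0,0,0,0,0,0,0,0,0,0,0,0,0,0,0,0,0,0,0.05,0,0,0,0,0,0.1,0,0,0,0,0,0.2,0,0,0]' --gripper -0.2

```text
time: 19.57
eef_pos: [0.6056, -0.0636, 0.0688]
ee_rot: [[-0.92, 0.392, -0.008], [0.392, 0.92, 0.002], [0.008, -0.001, -1.0]]
contact_force: [0.1, -0.3, -0.1]
grip_width: 0.601
grasp_force: 0.0
```

```bash
python3 - <<'E'
from ch import *
o=bot.get_obs();print(o['eef_pos'])
w=grab('wrist');pickle.dump(w,open('w7.pkl','wb'))
print('tray',chamfer([w],'tray',[.5784,-.0198,2.741]),'scr',chamfer([w],'scraper',[.608,-.064,2.741],-.01))
g=cv2.cvtColor(np.array(w['pixels']),cv2.COLOR_RGB2BGR);cv2.imwrite('pics/w7.png',g)
E
```

```text
[ 0.60558302 -0.06363102  0.06878227]
tray ([0.5776, -0.0204, 2.7397], 2.04) scr ([0.6079, -0.065, 2.7336], 0.99)
```

View pics/w7.png

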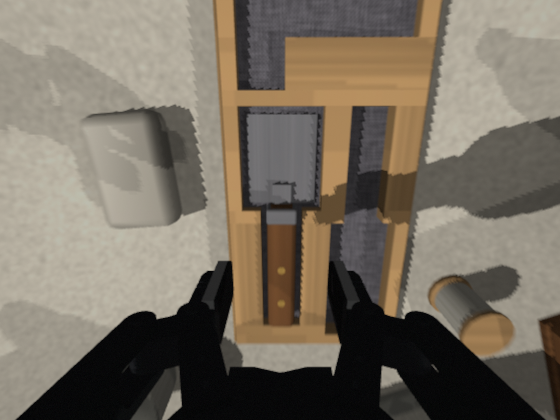

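The picture shows the scraper seated in its own compartment, blade at (283,160) and handle at (281,275), about 1 mm off its place. Next is the brush.

Emit:
step_arm --motion '[-0.0362,0.0965,0.081,0,0,0.908,-0.0362,0.0965,0.081,0,0,0.908,-0.0362,0.0965,0.081,0,0,0.908,-0.0362,0.0965,0.081,0,0,0.908,-0.0362,0.0965,0.081,0,0,0.908,-0.0362,0.0965,0.081,0,0,0.908,-0.0362,0.0965,0.081,0,0,0.908,-0.0362,0.0965,0.081,0,0,0.908]' --gripper -0.4

```text
time: 20.28
eef_pos: [0.551, 0.0909, 0.2031]
ee_rot: [[-0.89, -0.456, 0.001], [-0.456, 0.89, 0.0], [-0.001, -0.001, -1.0]]
contact_force: [0.3, -0.6, -0.5]
grip_width: 0.699
grasp_force: 0.0
```

Emit:
step_arm --motion '[-0.0362,0.0965,0,0,0,0.908,-0.0362,0.0965,0,0,0,0.908,-0.0362,0.0965,0,0,0,0.908,-0.0362,0.0965,0,0,0,0.908,-0.0362,0.0965,0,0,0,0.908,-0.0362,0.0965,0,0,0,0.908,-0.0362,0.0965,0,0,0,0.908,-0.0362,0.0965,0,0,0,0.908]'

```text
time: 20.95
eef_pos: [0.4931, 0.2453, 0.2023]
ee_rot: [[-0.223, -0.975, 0.001], [-0.975, 0.223, 0.0], [-0.001, -0.001, -1.0]]
contact_force: [0.1, -1.0, 0.5]
grip_width: 0.7
grasp_force: 0.0
```

Emit:
step_arm --motion '[-0.0362,0.0965,0,0,0,0.908,-0.0362,0.0965,0,0,0,0.908,-0.0362,0.0965,0,0,0,0.908,-0.0362,0.0965,0,0,0,0.908,-0.0362,0.0965,0,0,0,0.908,-0.0362,0.0965,0,0,0,0.908,-0.0362,0.0965,0,0,0,0.908,-0.0362,0.0965,0,0,0,0.908]'

```text
time: 21.62
eef_pos: [0.4351, 0.3998, 0.2023]
ee_rot: [[0.602, -0.798, 0.001], [-0.798, -0.602, 0.001], [0.0, -0.001, -1.0]]
contact_force: [1.0, -0.9, 0.1]
grip_width: 0.697
grasp_force: 0.0
```

Emit:
step_arm --motion '[0,0,-0.1,0,0,0,0,0,-0.1,0,0,0,0,0,-0.1,0,0,0,0,0,-0.1,0,0,0,0,0,0,0,0,0,0,0,0,0,0,0,0,0,0,0,0,0,0,0,0,0,0,0]'

```text
time: 22.28
eef_pos: [0.4365, 0.3995, 0.1232]
ee_rot: [[0.598, -0.802, 0.002], [-0.802, -0.598, 0.002], [0.0, -0.003, -1.0]]
contact_force: [0.2, 0.4, -0.1]
grip_width: 0.7
grasp_force: 0.0
```

```bash
python3 - <<'E'
from ch import *
o=bot.get_obs();print(o['time'],o['eef_pos'],np.array(o['ee_rot'])[:2,1],np.round(o['q'],2))
w=grab('wrist');pickle.dump(w,open('w8.pkl','wb'));save(w,'w8.png')
for t in((40,110),(25,70)): print('brush',chamfer([w],'brush',[.4503,.379,2.213],thr=t))
E
```

```text
22.2833 [0.4365491  0.39950434 0.12318363] [-0.80151333 -0.59796953] [ 0.62  0.47 -0.21  0.89  0.   -1.6 ]
brush ([0.4497, 0.3764, 2.2139], 0.75)
brush ([0.4497, 0.3764, 2.2146], 0.74)
```

Emit:
step_arm --motion '[-0.005,-0.006,-0.1,0,0,0,0,0,-0.1,0,0,0,0,0,-0.1,0,0,0,0,0,-0.1,0,0,0,0,0,-0.1,0,0,0,0,0,-0.08,0,0,0,0,0,-0.055,0,0,0,0,0,0,0,0,0]'

```text
time: 23.0
eef_pos: [0.4335, 0.3968, -0.0072]
ee_rot: [[0.598, -0.802, -0.002], [-0.802, -0.598, -0.002], [-0.0, 0.003, -1.0]]
contact_force: [-1.2, -0.1, 0.4]
grip_width: 0.703
grasp_force: 0.0
```

Emit:
step_arm --motion '[0,0,0,0,0,0,0,0,0,0,0,0,0,0,0,0,0,0,0,0,0,0,0,0,0,0,0,0,0,0,0,0,0,0,0,0,0,0,0,0,0,0,0,0,0,0,0,0]' --gripper 1 --newtons 50

```text
time: 23.67
eef_pos: [0.4355, 0.3984, -0.0043]
ee_rot: [[0.598, -0.801, 0.002], [-0.801, -0.598, 0.002], [0.0, -0.003, -1.0]]
contact_force: [0.3, 0.2, 6.1]
grip_width: 0.453
grasp_force: 51.3
```

Emit:
step_arm --motion '[0,0,0.05,0,0,0,0,0,0.1,0,0,0,0,0,0.15,0,0,0,0,0,0.18,0,0,0,0,0,0.18,0,0,0,0,0,0.18,0,0,0,0,0,0.18,0,0,0,0,0,0,0,0,0]'

```text
time: 24.33
eef_pos: [0.4377, 0.4, 0.2068]
ee_rot: [[0.598, -0.801, 0.01], [-0.801, -0.598, 0.007], [0.0, -0.012, -1.0]]
contact_force: [1.2, 0.2, -0.5]
grip_width: 0.451
grasp_force: 50.6
```

Emit:
step_arm --motion '[0.047,-0.0867,0,0,0,-0.907,0.047,-0.0867,0,0,0,-0.907,0.047,-0.0867,0,0,0,-0.907,0.047,-0.0867,0,0,0,-0.907,0.047,-0.0867,0,0,0,-0.907,0.047,-0.0867,0,0,0,-0.907,0.047,-0.0867,0,0,0,-0.907,0.047,-0.0867,0,0,0,-0.907]'

```text
time: 25.0
eef_pos: [0.5096, 0.2579, 0.1985]
ee_rot: [[-0.233, -0.973, -0.0], [-0.973, 0.233, -0.0], [0.0, 0.0, -1.0]]
contact_force: [0.0, 0.9, -1.0]
grip_width: 0.457
grasp_force: 50.5
```

Emit:
step_arm --motion '[0.047,-0.0867,0,0,0,-0.907,0.047,-0.0867,0,0,0,-0.907,0.047,-0.0867,0,0,0,-0.907,0.047,-0.0867,0,0,0,-0.907,0.047,-0.0867,0,0,0,-0.907,0.047,-0.0867,0,0,0,-0.907,0.047,-0.0867,0,0,0,-0.907,0.047,-0.0867,0,0,0,-0.907]'

```text
time: 25.67
eef_pos: [0.5848, 0.1192, 0.1985]
ee_rot: [[-0.894, -0.448, -0.0], [-0.448, 0.894, -0.0], [0.0, 0.0, -1.0]]
contact_force: [0.4, -0.1, -1.6]
grip_width: 0.45
grasp_force: 50.5
```

Emit:
step_arm --motion '[0.047,-0.0867,0,0,0,-0.907,0.047,-0.0867,0,0,0,-0.907,0.047,-0.0867,0,0,0,-0.907,0.047,-0.0867,0,0,0,-0.907,0.047,-0.0867,0,0,0,-0.907,0.047,-0.0867,0,0,0,-0.907,0.047,-0.0867,0,0,0,-0.907,0.047,-0.0867,0,0,0,-0.907]'

```text
time: 26.33
eef_pos: [0.66, -0.0194, 0.1984]
ee_rot: [[-0.919, 0.395, -0.001], [0.395, 0.919, 0.0], [0.001, -0.0, -1.0]]
contact_force: [-1.2, 0.6, -0.8]
grip_width: 0.45
grasp_force: 50.5
```

Emit:
step_arm --motion '[0,0,-0.15,0,0,0,0,0,-0.15,0,0,0,0,0,-0.15,0,0,0,0,0,-0.15,0,0,0,0,0,-0.15,0,0,0,0,0,-0.05,0,0,0,0,0,0,0,0,0,0,0,0,0,0,0]'

```text
time: 27.0
eef_pos: [0.6601, -0.0186, 0.0388]
ee_rot: [[-0.921, 0.39, -0.0], [0.39, 0.921, 0.0], [0.0, -0.0, -1.0]]
contact_force: [0.2, 0.2, 0.0]
grip_width: 0.45
grasp_force: 50.5
```

```bash
python3 - <<'E'
from ch import *
o=bot.get_obs();print(o['eef_pos'],np.array(o['ee_rot'])[:2,1],o['grip_width'],o['grasp_force'])
w,s,d=grab('wrist'),grab('side'),grab('scene');pickle.dump((w,s,d),open('g9.pkl','wb'));save(w,'w9.png')
p=o['eef_pos'];dz=p[2]+.0043
x0=[p[0]-.025*np.cos(5.882),p[1]-.025*np.sin(5.882),5.882];print(x0,dz)
print('tray W',chamfer([w],'tray',[.578,-.02,2.741]),'S',chamfer([s],'tray',[.5774,-.0193,2.74]))
for n,c in(('W',w),('S',s),('C',d)): print(n,chamfer([c],'brush',x0,dz))
E
```

```text
[ 0.6600903  -0.01856714  0.03880983] [0.38973166 0.92092846] 0.4497158590923839 50.473254919052124
[np.float64(0.637075334723962), np.float64(-0.008804390535341246), 5.882] 0.0431098327193307
tray W ([0.5776, -0.0203, 2.7357], 2.78) S ([0.5755, -0.0216, 2.7232], 1.46)
W ([0.6365, -0.0096, 5.8846], 1.84)
S ([0.6397, -0.0089, 5.8947], 1.41)
C ([0.6425, -0.0217, 6.0444], 0.83)
```

Emit:
step_arm --motion '[0.0025,0.005,-0.03,0,0,0,0,0,-0.03,0,0,0,0,0,-0.03,0,0,0,0,0,-0.03,0,0,0,0,0,-0.02,0,0,0,0,0,-0.02,0,0,0,0,0,-0.01,0,0,0,0,0,0,0,0,0]'

```text
time: 27.82
eef_pos: [0.66, -0.0175, 0.0034]
ee_rot: [[-0.921, 0.39, -0.001], [0.39, 0.921, 0.0], [0.001, -0.0, -1.0]]
contact_force: [-0.1, 0.4, -0.6]
grip_width: 0.451
grasp_force: 50.5
```

Emit:
step_arm --motion '[0,0,-0.007,0,0,0,0,0,-0.006,0,0,0,0,0,-0.005,0,0,0,0,0,0,0,0,0,0,0,0,0,0,0,0,0,0,0,0,0,0,0,0,0,0,0,0,0,0,0,0,0]'

```text
time: 28.48
eef_pos: [0.6606, -0.0176, 0.0008]
ee_rot: [[-0.921, 0.39, 0.0], [0.39, 0.921, -0.0], [-0.0, 0.0, -1.0]]
contact_force: [-0.5, -0.3, -1.7]
grip_width: 0.454
grasp_force: 50.5
```

Emit:
step_arm --motion '[0,0,0,0,0,0,0,0,0,0,0,0,0,0,0,0,0,0,0,0,0,0,0,0,0,0,0.05,0,0,0,0,0,0.1,0,0,0,0,0,0.2,0,0,0,0,0,0.2,0,0,0]' --gripper -0.3

```text
time: 29.15
eef_pos: [0.659, -0.0174, 0.111]
ee_rot: [[-0.921, 0.39, -0.004], [0.39, 0.921, 0.0], [0.003, -0.001, -1.0]]
contact_force: [1.3, -0.2, 0.0]
grip_width: 0.646
grasp_force: 0.0
```

```bash
python3 - <<'E'
from ch import *
o=bot.get_obs();print(o['eef_pos'])
w=grab('wrist');save(w,'w10.png');pickle.dump(w,open('w10.pkl','wb'))
print('tray',chamfer([w],'tray',[.578,-.02,2.74]),'br',chamfer([w],'brush',[.637,-.009,5.882],.004))
E
```

```text
[ 0.65900178 -0.01738813  0.1110125 ]
tray ([0.5774, -0.0208, 2.7374], 2.03) br ([0.6363, -0.0087, 5.8839], 0.98)
```

Emit:
step_arm --motion '[-0.0795,-0.1048,0,0,0,-0.289,-0.0795,-0.1048,0,0,0,-0.289,-0.0795,-0.1048,0,0,0,-0.289,-0.0795,-0.1048,0,0,0,-0.289,-0.0795,-0.1048,0,0,0,-0.289,-0.0795,-0.1048,0,0,0,-0.289,-0.0795,-0.1048,0,0,0,-0.289,-0.0795,-0.1048,0,0,0,-0.289]'

```text
time: 29.87
eef_pos: [0.5328, -0.1863, 0.1115]
ee_rot: [[-0.778, 0.628, 0.001], [0.628, 0.778, -0.001], [-0.001, 0.0, -1.0]]
contact_force: [0.5, -0.4, -0.2]
grip_width: 0.652
grasp_force: 0.0
```

Emit:
step_arm --motion '[-0.0795,-0.1048,0,0,0,-0.289,-0.0795,-0.1048,0,0,0,-0.289,-0.0795,-0.1048,0,0,0,-0.289,-0.0795,-0.1048,0,0,0,-0.289,-0.0795,-0.1048,0,0,0,-0.289,-0.0795,-0.1048,0,0,0,-0.289,-0.0795,-0.1048,0,0,0,-0.289,-0.0795,-0.1048,0,0,0,-0.289]'

```text
time: 30.53
eef_pos: [0.4056, -0.3541, 0.1115]
ee_rot: [[-0.576, 0.817, 0.001], [0.817, 0.576, -0.001], [-0.001, 0.0, -1.0]]
contact_force: [0.5, 1.0, 0.4]
grip_width: 0.646
grasp_force: 0.0
```

Emit:
step_arm --motion '[0,0,0,0,0,0,0,0,0,0,0,0,0,0,0,0,0,0,0,0,0,0,0,0,0,0,0,0,0,0,0,0,0,0,0,0,0,0,0,0,0,0,0,0,0,0,0,0]'

```text
time: 31.2
eef_pos: [0.4065, -0.3525, 0.1107]
ee_rot: [[-0.578, 0.816, -0.0], [0.816, 0.578, 0.0], [0.0, -0.0, -1.0]]
contact_force: [0.1, -0.8, 0.4]
grip_width: 0.651
grasp_force: 0.0
```

```bash
python3 - <<'E'
from ch import *
o=bot.get_obs();print(o['time'],o['eef_pos'],np.array(o['ee_rot'])[:2,1],np.round(o['q'],2))
w=grab('wrist');save(w,'w11.png');pickle.dump(w,open('w11.pkl','wb'))
for t in((40,110),(25,70)):print('comb',chamfer([w],'comb',[.412,-.361,2.187],thr=t))
E
```

```text
31.2 [ 0.4064813  -0.3525022   0.11065737] [0.81587244 0.57823192] [-0.85  0.39 -0.37  0.81  0.    0.1 ]
comb ([0.4098, -0.364, 2.1918], 0.78)
comb ([0.4098, -0.3641, 2.1923], 0.72)
```

Emit:
step_arm --motion '[-0.0045,-0.015,-0.1,0,0,0.04,0,0,-0.1,0,0,0,0,0,-0.1,0,0,0,0,0,-0.1,0,0,0,0,0,-0.1,0,0,0,0,0,-0.06,0,0,0,0,0,-0.037,0,0,0,0,0,0,0,0,0]' --gripper 0

```text
time: 31.92
eef_pos: [0.4045, -0.3549, -0.0102]
ee_rot: [[-0.581, 0.814, -0.002], [0.814, 0.581, 0.002], [0.003, -0.0, -1.0]]
contact_force: [-0.4, 1.5, 0.6]
grip_width: 0.501
grasp_force: 0.0
```

Emit:
step_arm --motion '[0,0,0,0,0,0,0,0,0,0,0,0,0,0,0,0,0,0,0,0,0,0,0,0,0,0,0,0,0,0,0,0,0,0,0,0,0,0,0,0,0,0,0,0,0,0,0,0]' --gripper 1 --newtons 50

```text
time: 32.58
eef_pos: [0.406, -0.3567, -0.0076]
ee_rot: [[-0.581, 0.814, 0.001], [0.814, 0.581, -0.002], [-0.002, 0.0, -1.0]]
contact_force: [-0.5, 0.3, 6.6]
grip_width: 0.189
grasp_force: 49.5
```

Emit:
step_arm --motion '[0,0,0.04,0,0,0,0,0,0.08,0,0,0,0,0,0.1,0,0,0,0,0,0.1,0,0,0,0,0,0.1,0,0,0,0,0,0,0,0,0,0,0,0,0,0,0,0,0,0,0,0,0]'

```text
time: 33.25
eef_pos: [0.4049, -0.3555, 0.0749]
ee_rot: [[-0.581, 0.814, -0.0], [0.814, 0.581, 0.0], [0.001, -0.0, -1.0]]
contact_force: [-0.3, 0.1, -0.6]
grip_width: 0.19
grasp_force: 48.9
```

Emit:
step_arm --motion '[0.0161,0.0766,0,0,0,0.736,0.0161,0.0766,0,0,0,0.736,0.0161,0.0766,0,0,0,0.736,0.0161,0.0766,0,0,0,0.736,0.0161,0.0766,0,0,0,0.736,0.0161,0.0766,0,0,0,0.736,0.0161,0.0766,0,0,0,0.736,0.0161,0.0766,0,0,0,0.736]'

```text
time: 33.92
eef_pos: [0.43, -0.2319, 0.0739]
ee_rot: [[-0.971, 0.237, -0.002], [0.237, 0.971, 0.002], [0.003, 0.001, -1.0]]
contact_force: [0.8, 0.6, -1.1]
grip_width: 0.187
grasp_force: 48.9
```

Emit:
step_arm --motion '[0.0161,0.0766,0,0,0,0.736,0.0161,0.0766,0,0,0,0.736,0.0161,0.0766,0,0,0,0.736,0.0161,0.0766,0,0,0,0.736,0.0161,0.0766,0,0,0,0.736,0.0161,0.0766,0,0,0,0.736,0.0161,0.0766,0,0,0,0.736,0.0161,0.0766,0,0,0,0.736]'

```text
time: 34.58
eef_pos: [0.4556, -0.1096, 0.0739]
ee_rot: [[-0.893, -0.45, -0.003], [-0.45, 0.893, 0.001], [0.002, 0.002, -1.0]]
contact_force: [0.4, 0.8, -0.3]
grip_width: 0.191
grasp_force: 48.9
```

Emit:
step_arm --motion '[0.0161,0.0766,0,0,0,0.736,0.0161,0.0766,0,0,0,0.736,0.0161,0.0766,0,0,0,0.736,0.0161,0.0766,0,0,0,0.736,0.0161,0.0766,0,0,0,0.736,0.0161,0.0766,0,0,0,0.736,0.0161,0.0766,0,0,0,0.736,0.0161,0.0766,0,0,0,0.736]'

```text
time: 35.25
eef_pos: [0.4813, 0.0127, 0.0739]
ee_rot: [[-0.387, -0.922, -0.003], [-0.922, 0.387, 0.0], [0.001, 0.003, -1.0]]
contact_force: [-0.7, -0.5, -0.6]
grip_width: 0.188
grasp_force: 48.9
```

Emit:
step_arm --motion '[0,0,-0.08,0,0,0,0,0,-0.08,0,0,0,0,0,0,0,0,0,0,0,0,0,0,0,0,0,0,0,0,0,0,0,0,0,0,0,0,0,0,0,0,0,0,0,0,0,0,0]'

```text
time: 35.92
eef_pos: [0.4831, 0.0115, 0.0439]
ee_rot: [[-0.391, -0.92, 0.001], [-0.92, 0.391, -0.0], [-0.0, -0.001, -1.0]]
contact_force: [0.3, 0.5, -1.2]
grip_width: 0.19
grasp_force: 48.9
```

```bash
python3 - <<'E'
from ch import *
o=bot.get_obs();print(o['eef_pos'],np.array(o['ee_rot'])[:2,1],o['grip_width'],o['grasp_force'])
w,s,d=grab('wrist'),grab('side'),grab('scene');pickle.dump((w,s,d),open('g12.pkl','wb'));save(w,'w12.png')
p=o['eef_pos'];dz=p[2]+.0080;y=4.3113
x0=[p[0]-.009*np.cos(y),p[1]-.009*np.sin(y),y];print(np.round(x0,4),dz)
print('tray W',chamfer([w],'tray',[.578,-.02,2.741]))
for n,c in(('W',w),('S',s),('C',d)): print(n,chamfer([c],'comb',x0,dz))
E
```

```text
[0.48305593 0.011508   0.04386003] [-0.92032736  0.39114753] 0.18996189992493576 48.930904269218445
[0.4866 0.0198 4.3113] 0.051860026849556075
tray W ([0.5771, -0.0203, 2.7404], 2.52)
W ([0.486, 0.0175, 4.3247], 1.11)
S ([0.4968, 0.0454, 4.5258], 1.01)
C ([0.5068, 0.0279, 3.9918], 0.73)
```

Emit:
step_arm --motion '[-0.0035,0.003,-0.03,0,0,0,0,0,-0.03,0,0,0,0,0,-0.03,0,0,0,0,0,-0.03,0,0,0,0,0,-0.03,0,0,0,0,0,-0.02,0,0,0,0,0,-0.015,0,0,0,0,0,0,0,0,0]'

```text
time: 36.73
eef_pos: [0.4813, 0.0124, 0.0055]
ee_rot: [[-0.391, -0.92, -0.001], [-0.92, 0.391, 0.0], [0.0, 0.001, -1.0]]
contact_force: [-0.4, 0.3, -1.0]
grip_width: 0.188
grasp_force: 48.9
```

Emit:
step_arm --motion '[0,0,-0.007,0,0,0,0,0,-0.007,0,0,0,0,0,-0.005,0,0,0,0,0,0,0,0,0,0,0,0,0,0,0,0,0,0,0,0,0,0,0,0,0,0,0,0,0,0,0,0,0]'

```text
time: 37.4
eef_pos: [0.4819, 0.0123, 0.0026]
ee_rot: [[-0.391, -0.92, 0.0], [-0.92, 0.391, -0.0], [-0.0, -0.0, -1.0]]
contact_force: [0.2, 0.6, -0.7]
grip_width: 0.19
grasp_force: 49.0
```

Emit:
step_arm --motion '[0,0,0,0,0,0,0,0,0,0,0,0,0,0,0,0,0,0,0,0,0,0,0,0,0,0,0.05,0,0,0,0,0,0.1,0,0,0,0,0,0.2,0,0,0,0,0,0.2,0,0,0]' --gripper -0.3

```text
time: 38.07
eef_pos: [0.4802, 0.0125, 0.1134]
ee_rot: [[-0.391, -0.92, -0.003], [-0.92, 0.391, 0.0], [0.001, 0.003, -1.0]]
contact_force: [1.8, -0.6, 0.1]
grip_width: 0.651
grasp_force: 0.0
```

Emit:
step_arm --motion '[0.04,0.1,0.15,0,0,0,0.04,0.1,0.15,0,0,0,0.04,0.1,0,0,0,0,0.04,0.1,0,0,0,0,0,0,0,0,0,0,0,0,0,0,0,0,0,0,0,0,0,0,0,0,0,0,0,0]'

```text
time: 38.73
eef_pos: [0.5132, 0.0917, 0.1724]
ee_rot: [[-0.392, -0.92, -0.001], [-0.92, 0.392, -0.0], [0.001, 0.001, -1.0]]
contact_force: [0.7, 0.5, -0.0]
grip_width: 0.648
grasp_force: 0.0
```

```bash
python3 - <<'E'
from ch import *
o=bot.get_obs();print(o['eef_pos'])
w=grab('wrist');save(w,'w13.png')
t,r=chamfer([w],'tray',[.578,-.02,2.74]);print(t,r)
c,s=np.cos(t[2]),np.sin(t[2])
for n,x0,dz in(('comb',[.487,.0195,4.311],.01),('brush',[.637,-.009,5.882],.004),('scraper',[.608,-.065,2.74],-.01)):
    x,r=chamfer([w],n,x0,dz); d=np.array(x[:2])-t[:2]; print(n,(c*d[0]+s*d[1]).round(4),(-s*d[0]+c*d[1]).round(4),round(x[2]-t[2],3),r)
i=cv2.cvtColor(np.array(w['pixels']),cv2.COLOR_RGB2BGR);j=cv2.cvtColor(np.array(grab('side')['pixels']),cv2.COLOR_RGB2BGR)
a=np.zeros((600,800,3),np.uint8);a[:300,:400]=cv2.resize(j,(400,300));a[:,400:]=cv2.resize(i,(800,600))[:,200:600];a[300:,:400]=cv2.resize(cv2.imread('pics/side0.png'),(400,300));cv2.imwrite('pics/fin.png',a)
E
```

```text
[0.51317744 0.09169904 0.1723634 ]
[0.5775, -0.0207, 2.739] 0.87
comb 0.1018 -0.0021 1.6 0.78
brush -0.0513 -0.0328 3.149 0.99
scraper -0.0447 0.0304 -0.033 1.16
```

View pics/fin.png

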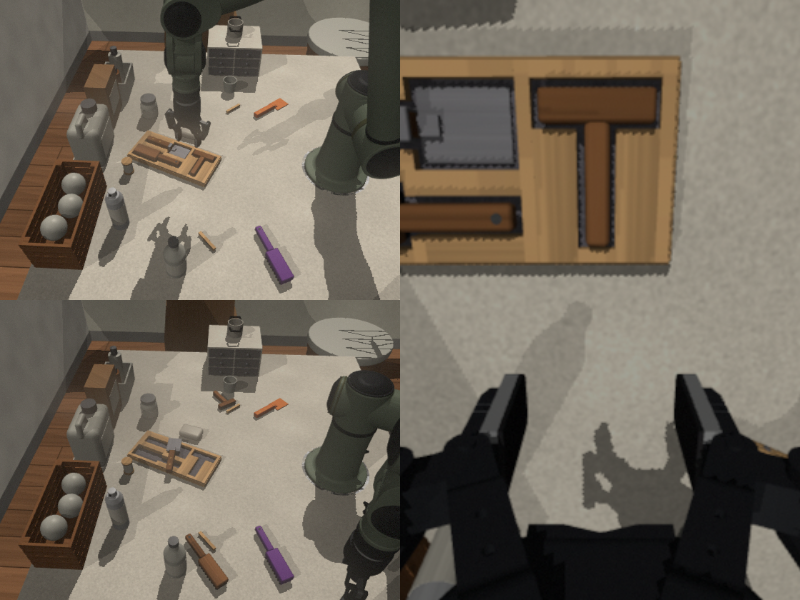

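The final picture shows all three tools down in their compartments (comb at 597,170) and the visible bystanders unmoved. Every tool is within about 2.5 mm of its place and the gripper is clear.

```bash
python3 -c "
from plant import bot
print(bot.close_job())"
```

```text
the job is handed in; nothing more can be done
None
```

I placed the brush, scraper and comb in their own compartments, each measured within about 2.5 mm of its place by the wrist camera, and handed the job in at about 39 s of the 72 s allowed; no verdict came back. The bystanders I could see in the last picture had not moved, but the arm hid the soap, so I could not check that one.

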